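# Release the dish rack's ratchet jaw and open the bay

## Robot

A 7-joint arm with a two-finger parallel gripper is mounted at the origin on the work surface. World frame = base frame: x ahead of the robot, y to its left, z up, the work surface at z = 0. Lengths are in m, angles in rad, forces in N, time in s.
With the tool pointing down it reaches from about 0.4 to 0.85 m from the base axis. Payload 4.5 kg.
Tool frame: the origin (TCP) lies on the centre line of the jaws, within the pads' length; the fingertips stand 14 mm ahead of it and the grasp point (between the pads) lies 5 mm behind it (r.tcp_to_tips is the z of the fingertips in the tool frame, in m); z points along the fingers, y is the direction in which the jaws open and shut (so a half turn about z gives the same grasp; the last joint's range is limited). The gripper opens to 88 mm and grips with 3 to 60 N. Pads are 18 mm wide; open, the fingers measure 123 mm over their backs; the gripper's body (75 mm by 187 mm) begins 45 mm behind the grasp point.
Start: joints at [-1.308, 0.689, -0.195, 1.565, 0.157, 0.902, -0.215], TCP at [0.142, 0.609, 0.253] pointing down, gripper open.
Joint ranges: [-3.01, 3.01], [-0.46, 2.08], [-1.47, 1.51], [0.13, 2.56], [-1, 4.14], [0.04, 2.09], [-2.66, 2.66]. Speed limits (rad/s): [2.57, 2.57, 3.14, 3.14, 3.14, 3.14, 3.14].

## Interface

Orientations are given as a unit quaternion [x, y, z, w].
In Python, from plant import r, viewer gives the robot as it stands.
- The arm moves only by the shell command python3 -m inch 'ROWS' [FORCE]. ROWS is JSON, a list of rows, each a list of 3 entries, a list of its own where there are three numbers: the closure, from 0 (fully open) to 1 (shut), then the shift along the tool's x, y, z in cm, then the turn about the tool's z in degrees. In form: [[fingers, [x, y, z], yaw], ...]. A call has 1 to 20 rows; each row is the pose to reach, as a shift and turn from the pose commanded when the call began, along the tool's axes at that moment; what a row does not reach only later rows make up. A row lasts 1/10 s, in which the tool goes at most 50 mm and 8.59 degrees, less where a joint would pass 70% of its speed; a pose out of reach is approached as far as the arm can. A call with a gripper value outside its range is refused whole. The fingers move at their own pace and stop on an object; FORCE is the grip in N (left out, the last holds). Time passes only in rows, so rows that repeat a pose let the fingers close. It gives the time, the measured TCP pose, the force and the opening at its end, in the units of the state.
- r.get_state(): the state, without advancing time (a new reading comes with each control period).
- viewer.snapshot(name): name is "side" or "top"; returns the picture (384x512x3 uint8, red, green, blue); there is no depth.
- viewer.camera_params(name): a dict with "intrinsics" (3x3 intrinsics, pixels), "k1" (the pictures are not rectified: a ray, as slopes to the right and down, at radius r is drawn at 1 + k1 r^2 times it, then the intrinsics apply), "world_to_cam" (4x4, takes a point from world to camera coordinates). Camera axes: x right, y up, looking along -z (the intrinsics and any distortion apply to the point x, -y, -z); pixel columns grow to the right and rows downward; lengths in m; the calibration is good to about 2 mm. A picture is of the moment at which its call begins. camera_params takes no time and is no camera call.
- r.finish_job(): hands the job in, once; it reports no verdict.
Trained networks look in the newest picture that a camera, given by its name, has taken for a name from the list of things; names that differ only in an ending like _2 or _b are one class to them, and where a whole thing is asked for, a point or a joint stands for the part that bears it (a point fixed in the world has none). Each returns a list of dicts, best first, with "p" (0 to 1); they miss things now and then, are a little off and sometimes report something else, mostly with a low value. They report only what shows in the picture. A call takes as long as a camera call.
- viewer.outline_of(camera, name): "pixels" (384x512 bool, what is visible of it) and "bbox" ([left, top, width, height] in pixels, round what is visible of it).
The state is a dict: "clock": time; "q": joint angles; "qd": joint speeds; "joint_torque": joint torques, N m; "tool_pos": TCP position; "eef_rot": TCP orientation; "contact_force": force on the tool from outside, world axes, zero at the start; "moment": the same for the moment, N m; "opening": opening from 0.0 (shut) to 1.0 (fully open).
Only numpy, scipy, OpenCV 4.12 (cv2) and the standard library are available. Lean on these libraries where they do the work, as an engineer would, in place of code of your own. Each camera call takes 0.05 s, during which the arm holds its last target.

## Task

The sliding jaw of the dish rack is closed up towards the upturned bowl. Press its black release tab down and, keeping it pressed, push the jaw away from the bowl along its toothed bar until it is fully home against the end stop, then let the tab spring up and move clear. Nothing needs to be picked up: leave the bowl, the jug and everything else standing around where they are.

Things in the scene. Friction and masses are not known exactly. Their poses are not given: they have to be found in the camera images.
- rack: Grey dish rack, 260 x 440 mm, fixed; origin at the centre of its underside, z up. The toothed steel bar (24 mm wide, top 75 mm above the worktop, end posts 80 mm) runs along the rack's y axis (long side) at x = -90 mm. The jaw's grey plastic end stop (81 mm tall) is at the bar's +y end; the bowl stands near the -y end. Rack floor 12 mm above the worktop.
- jaw (a joint): Position of the steel sliding jaw in m: 0 = fully home against the end stop (rack +y end); grows along rack -y, towards the bowl, at most 0.165; starts at about 0.085 to 0.15. A ratchet (6 mm teeth) lets it move towards the bowl but blocks it towards home unless the release is held down; it then slides with about 3 N of friction and stays where it is left.
- release (a joint): Travel of the black release tab in m: 0 = up (ratchet engaged), 0.010 = fully down. The tab moves straight down against a spring (3.5 N at the start, 7 N fully down) and springs up by itself when let go. The ratchet is free once it is more than 4.5 mm down.
- release_top (a point): Centre of the upper face of the black release tab, which rides on the jaw: a flat 44 x 44 mm pad, upper face 102 mm above the worktop when up, sides parallel to the rack's axes. Moves with the jaw and the tab.
- upstand_top (a point): Middle of the upper edge of the jaw's upstand, 128 mm above the worktop: a rigid steel plate 44 mm wide (rack x) and 8 mm thick (rack y) fixed to the jaw just beyond the tab on its home (+y) side; its face towards the tab is 25 mm from the tab's centre and stands 26 mm above the tab. A fingertip pressing the tab can push against it towards home.
- fence_top (a point): Middle of the upper edge of the jaw's fence, 85 mm above the worktop: a steel plate 132 mm long (rack x), 8 mm thick, reaching from the jaw over the rack beside the bowl. Moves with the jaw.
- bowl: Upturned green glass bowl, 116 mm across, 62 mm tall, loose on the rack's floor, on the jaw's closing side; origin at the centre of its underside (its rim). To be left alone.
- jug: Orange plastic measuring jug, 76 mm across, 115 mm tall, with a side handle, loose, upright on the rack's floor beyond the jaw's home position; origin at the centre of its underside. To be left alone.
- grater: Small steel grater 55 x 75 mm, 160 mm tall with its handle, standing on the worktop to one side (-y); origin under its centre. To be left alone.
- spoon: Black spoon lying on the worktop to one side (+y). To be left alone.
- mug: White mug, 80 mm across, 95 mm tall, on the worktop to one side (+y); origin under its centre. To be left alone.
- soap: Clear bottle, 60 mm across, 190 mm tall, on the worktop to one side (+y); origin under its centre. To be left alone.
- sponge: Yellow sponge block 70 x 110 x 30 mm lying on the worktop to one side (-y); origin under its centre. To be left alone.

How it is judged:
By the outcome, as a careful person would: the job done as asked, in the order asked, and still so for the second after the job is handed in, with the robot touching nothing.
It also fails if it takes over 35 s, if anything falls off the work surface, if the arm or the gripper's body presses on something with over 40 N, if the wrist force passes 120 N, or if a joint passes its speed limit or range.

## Working session

There is one attempt and no reset: what is moved stays moved. The work goes in short steps, Python scripts to look and compute and a shell command to move; the robot and the scene stay as the last step left them, time stands still between calls to the robot, and variables do not carry over. Pictures are saved under pics/ and viewed, and the job is handed in when it is done.

```bash
ls; mkdir -p pics; python3 - <<'E'
from plant import r, viewer
import cv2, numpy as np
s=r.get_state(); print({k:np.round(v,3).tolist() for k,v in s.items()}, r.tcp_to_tips)
for c in ("side","top"):
    im=viewer.snapshot(c); cv2.imwrite(f"pics/{c}0.png",cv2.cvtColor(im,cv2.COLOR_RGB2BGR))
    p=viewer.camera_params(c); print(c,{k:np.round(v,4).tolist() for k,v in p.items()})
    for n in ("rack","release_top","upstand_top","fence_top","bowl","jug","grater","soap","mug"):
        for o in viewer.outline_of(c,n)[:2]:
            ys,xs=np.nonzero(o["pixels"]); print(c,n,round(o["p"],2),o["bbox"],len(xs))
print(r.get_state()["clock"])
E
```

```text
pics
{'clock': 0.0, 'q': [-1.308, 0.69, -0.195, 1.566, 0.157, 0.903, -0.215], 'qd': [0.0, -0.0, 0.0, 0.001, -0.001, -0.001, 0.001], 'joint_torque': [0.0, -52.757, -1.267, -15.342, -0.053, 0.007, 0.0], 'tool_pos': [0.142, 0.608, 0.252], 'eef_rot': [0.114, 0.993, -0.001, -0.0], 'contact_force': [-0.129, 0.772, 0.086], 'moment': [-0.027, 0.008, -0.007], 'opening': 1.001} 0.014
side {'intrinsics': [[383.4995, 0.0, 256.7322], [0.0, 383.4995, 188.2902], [0.0, 0.0, 1.0]], 'k1': -0.0594, 'world_to_cam': [[0.9639, -0.2661, 0.0049, -0.4911], [0.1532, 0.5695, 0.8076, -0.1842], [-0.2177, -0.7777, 0.5898, -1.4862], [0.0, 0.0, 0.0, 1.0]]}
side rack 0.92 [248.5, 161.0, 66.9, 79.0] 3499
side release_top 0.57 [257.3, 182.6, 8.3, 7.1] 71
side upstand_top 0.58 [255.5, 173.1, 39.0, 31.1] 606
side upstand_top 0.51 [212.8, 287.5, 26.5, 37.7] 768
side fence_top 0.59 [255.7, 175.0, 44.6, 26.0] 634
side bowl 0.72 [274.4, 203.3, 31.5, 27.2] 539
side jug 0.84 [283.0, 152.6, 22.8, 30.2] 442
side grater 0.8 [302.8, 291.0, 31.9, 55.6] 961
side soap 0.53 [206.6, 110.5, 11.0, 39.2] 330
side mug 0.62 [239.0, 129.5, 13.7, 22.9] 314
side mug 0.17 [306.5, 291.5, 27.2, 54.8] 972
top {'intrinsics': [[362.3147, 0.0, 260.1778], [0.0, 362.3147, 187.4335], [0.0, 0.0, 1.0]], 'k1': -0.0783, 'world_to_cam': [[0.0, -1.0, -0.0003, 0.0074], [0.9928, 0.0, 0.1201, -0.5204], [-0.1201, -0.0003, 0.9928, -1.3289], [0.0, 0.0, 0.0, 1.0]]}
top rack 0.55 [186.2, 102.7, 127.8, 109.3] 6850
top release_top 0.45 [236.7, 169.2, 15.4, 13.2] 142
top upstand_top 0.59 [232.1, 149.2, 31.4, 37.2] 354
top fence_top 0.56 [235.1, 140.3, 30.1, 48.2] 390
top bowl 0.78 [268.5, 148.3, 34.2, 27.5] 655
top jug 0.71 [200.8, 111.4, 19.3, 30.8] 526
top jug 0.58 [235.3, 169.3, 15.4, 14.7] 139
top grater 0.76 [402.6, 169.1, 36.7, 24.7] 686
top soap 0.66 [79.9, 202.6, 33.5, 15.5] 450
top soap 0.19 [233.1, 142.0, 31.9, 44.5] 351
top mug 0.66 [108.5, 156.8, 31.8, 21.8] 557
1.0
```

```bash
cat > h.py <<'E'
import numpy as np, cv2
from plant import r, viewer
def cam(c):
    p=viewer.camera_params(c); return np.array(p["intrinsics"]),p["k1"],np.array(p["world_to_cam"])
def proj(c,P):
    K,k1,T=cam(c); P=np.atleast_2d(P); q=P@T[:3,:3].T+T[:3,3]
    s=np.stack([q[:,0]/-q[:,2],-q[:,1]/-q[:,2]],1); s=s*(1+k1*(s**2).sum(1,keepdims=True))
    return s@K[:2,:2].T+K[:2,2]
def back(c,uv,z):
    K,k1,T=cam(c); d=(np.array(uv,float)-K[:2,2])/np.array([K[0,0],K[1,1]]); s=d.copy()
    for _ in range(20): s=d/(1+k1*(s**2).sum())
    R=T[:3,:3]; o=-R.T@T[:3,3]; v=R.T@np.array([s[0],-s[1],-1.]); return o+v*(z-o[2])/v[2]
def crop(c,im,box,f,name):
    x,y,w,h=box; cv2.imwrite(name,cv2.cvtColor(cv2.resize(im[y:y+h,x:x+w],None,fx=f,fy=f,interpolation=cv2.INTER_CUBIC),cv2.COLOR_RGB2BGR))
E
python3 - <<'E'
from h import *
for c,b in (("side",(225,140,110,110)),("top",(180,95,140,120))):
    im=cv2.cvtColor(cv2.imread(f"pics/{c}0.png"),cv2.COLOR_BGR2RGB); crop(c,im,b,5,f"pics/{c}0z.png")
print(back("top",(244.4,175.8),.102),back("side",(261.4,186.1),.102))
E
```

```text
[0.55371045 0.06376311 0.102     ] [0.54241951 0.04871403 0.102     ]
```

View pics/side0.png

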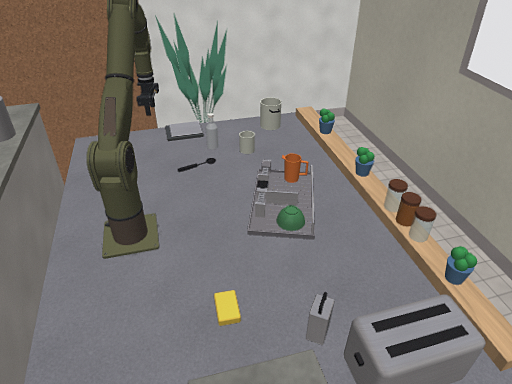

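View pics/top0.png

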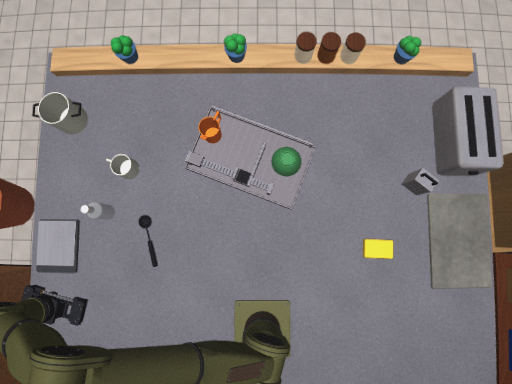

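```bash
ls -la pics
```

```text
total 1288
drwxr-xr-x 2 agent agent   4096 Dec  7 13:58 .
drwxr-xr-x 3 agent agent   4096 Dec  7 13:58 ..
-rw-r--r-- 1 agent agent 306851 Dec  7 13:57 side0.png
-rw-r--r-- 1 agent agent 270427 Dec  7 13:58 side0z.png
-rw-r--r-- 1 agent agent 320836 Dec  7 13:57 top0.png
-rw-r--r-- 1 agent agent 401428 Dec  7 13:58 top0z.png
```

View pics/top0z.png

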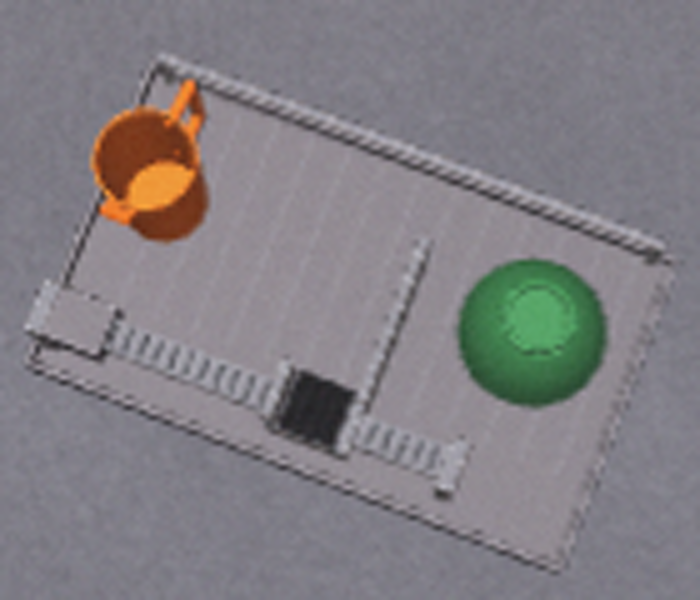

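View pics/side0z.png

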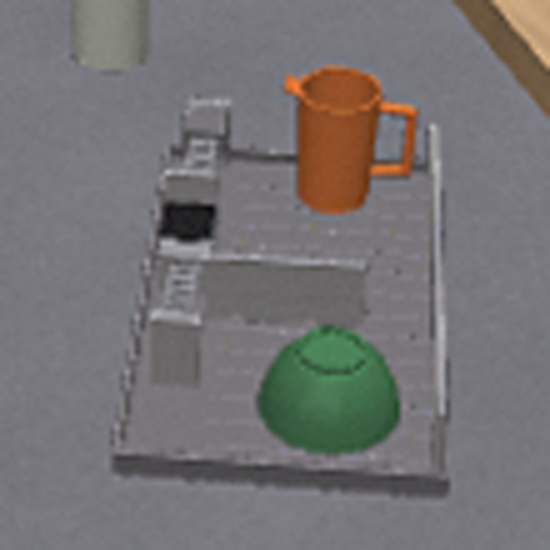

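```bash
python3 - <<'E'
from h import *
from scipy.optimize import least_squares
obs=[]
cs={}
for c,b in (("side",(250,172,25,25)),("top",(228,160,30,30))):
    im=cv2.imread(f"pics/{c}0.png"); g=im.max(2).astype(float); x,y,w,h=b; s=g[y:y+h,x:x+w]
    n,l,st,ce=cv2.connectedComponentsWithStats((s<70).astype(np.uint8)); i=1+st[1:,4].argmax()
    print(c,st[i],ce[i]+[x,y]); cs[c]=ce[i]+[x,y]
    print(cv2.minAreaRect(np.argwhere(l==i)[:,::-1].astype(np.float32)))
    print(back(c,cs[c],.102).round(4))
z=lambda u,v:np.array([(u+.5)/5-.5+180,(v+.5)/5-.5+95])
zs=lambda u,v:np.array([(u+.5)/5-.5+225,(v+.5)/5-.5+140])
P={}
for n,p,h in (("farL",z(160,60),.03),("farR",z(668,258),.03),("nearR",z(558,570),.03),("nearL",z(30,368),.03),("stop c",z(75,320),.081),("post",z(450,468),.08),("fence near",z(370,405),.085),("fence far",z(424,242),.085),("upst a",z(288,365),.128),("upst b",z(272,428),.128)):
    P[n]=back("top",p,h); print(n,P[n].round(4))
for n,p,h in (("stop top c",zs(208,102),.081),("post top",zs(175,316),.08),("fence far",zs(366,264),.085),("upst L",zs(165,174),.128),("upst R",zs(217,174),.128)): print("side",n,back("side",p,h).round(4))
for a,b in (("farR","farL"),("nearR","nearL"),("post","stop c"),("fence near","fence far"),("upst b","upst a")):
    d=P[b]-P[a]; print(a,b,np.degrees(np.arctan2(d[1],d[0])).round(1),np.linalg.norm(d).round(3))
E
```

```text
side [ 7  8 11  8 71] [262.14084507 183.77464789]
((12.084615707397461, 11.823078155517578), (10.046813011169434, 6.821910381317139), 7.125016689300537)
[0.55   0.0638 0.102 ]
top [  8  10  15  14 136] [242.625      176.49264706]
((14.482759475708008, 16.793102264404297), (11.141719818115234, 12.627283096313477), 21.801410675048828)
[0.5512 0.0701 0.102 ]
farL [0.8368 0.1961 0.03  ]
farR [ 0.6793 -0.1952  0.03  ]
nearR [ 0.4409 -0.1085  0.03  ]
nearL [0.5941 0.2905 0.03  ]
stop c [0.6208 0.2476 0.081 ]
post [ 0.5117 -0.0267  0.08  ]
fence near [0.5571 0.0312 0.085 ]
fence far [ 0.6779 -0.0081  0.085 ]
upst a [0.5788 0.0881 0.128 ]
upst b [0.5342 0.0989 0.128 ]
side stop top c [0.6296 0.2706 0.081 ]
side post top [ 0.5128 -0.0295  0.08  ]
side fence far [ 0.6815 -0.0101  0.085 ]
side upst L [0.5399 0.0987 0.128 ]
side upst R [0.582  0.0875 0.128 ]
farR farL 68.1 0.422
nearR nearL 69.0 0.427
post stop c 68.3 0.295
fence near fence far -18.0 0.127
upst b upst a -13.6 0.046
```

```bash
cat >> h.py <<'E'
from scipy.spatial.transform import Rotation as Ro
YAW=-21.5; D=np.array([np.cos(np.radians(90+YAW)),np.sin(np.radians(90+YAW)),0])
def go(t,yaw=YAW):
    s=r.get_state(); R=Ro.from_quat(s["eef_rot"]).as_matrix(); d=R.T@(np.array(t)-s["tool_pos"])
    cy=np.degrees(np.arctan2(R[1,1],R[0,1])); print("clock",s["clock"],"pos",np.round(s["tool_pos"],4),"yaw y",cy.round(2),"F",np.round(s["contact_force"],2),"tilt",np.round(R[:,2],3))
    print("shift cm",(d*100).round(2),"turn",round(-(yaw-cy),2))
E
python3 - <<'E'
from h import *
t=np.array([.55,.067,0])+.008*D; go([t[0],t[1],.25]); print(t)
E
```

```text
clock 1.0 pos [0.1417 0.6088 0.2528] yaw y 76.89 F [ 0.23 -0.01 -0.58] tilt [-0.  0. -1.]
shift cm [-52.17 -42.71   0.27] turn 98.39
[0.55293201 0.07444334 0.        ]
```

```bash
python3 -m inch '[[1,[-1.5,-1.2,0],3],[1,[-4.5,-3.7,0],8],[1,[-7.5,-6.1,0],14],[1,[-10.5,-8.6,0],20],[1,[-13.5,-11,0],26],[1,[-16.5,-13.5,0],32],[1,[-19.5,-16,0],38],[1,[-22.5,-18.4,0],44],[1,[-25.5,-20.9,0],50],[1,[-28.5,-23.3,0],56],[1,[-31.5,-25.8,0],62],[1,[-34.5,-28.2,0],68],[1,[-37.5,-30.7,0],74],[1,[-40.5,-33.2,0],80],[1,[-43.5,-35.6,0],86],[1,[-46.5,-38.1,0],91],[1,[-49.5,-40.5,0],96],[1,[-51.3,-42,0],98.4],[1,[-52.2,-42.7,0.3],98.4],[1,[-52.2,-42.7,0.3],98.4]]' 20
python3 - <<'E'
from h import *
t=np.array([.55,.067,0])+.008*D; go([t[0],t[1],.15])
E
```

```text
clock: 3.0
tool_pos: [0.5536, 0.0735, 0.2493]
eef_rot: [0.827, 0.562, -0.0, 0.0]
contact_force: [0.0, 0.8, -0.7]
opening: 0.004
clock 3.0 pos [0.5536 0.0735 0.2493] yaw y -21.57 F [ 0.04  0.79 -0.68] tilt [-0. -0. -1.]
shift cm [ 0.07 -0.1   9.93] turn -0.07
```

```bash
python3 -m inch '[[1,[0,-0.1,2],0],[1,[0,-0.1,5],0],[1,[0,-0.1,8],0],[1,[0.1,-0.1,9.9],0],[1,[0.1,-0.1,9.9],0],[1,[0.1,-0.1,9.9],0]]' 20
python3 - <<'E'
from h import *
t=np.array([.55,.067,0])+.008*D; go([t[0],t[1],.116])
for c,b in (("side",(225,120,110,110)),("top",(180,95,140,120))):
    im=viewer.snapshot(c); crop(c,im,b,5,f"pics/{c}1z.png")
E
```

```text
clock: 3.6
tool_pos: [0.5522, 0.0773, 0.151]
eef_rot: [0.826, 0.564, -0.0, -0.001]
contact_force: [0.1, -0.2, -0.0]
opening: 0.005
clock 3.6 pos [0.5522 0.0773 0.151 ] yaw y -21.37 F [ 0.15 -0.16 -0.  ] tilt [-0.001  0.001 -1.   ]
shift cm [-0.24  0.17  3.5 ] turn 0.13
```

View pics/side1z.png

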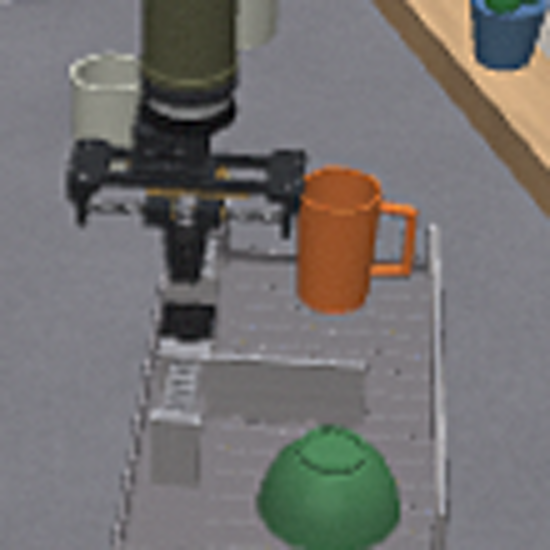

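View pics/top1z.png

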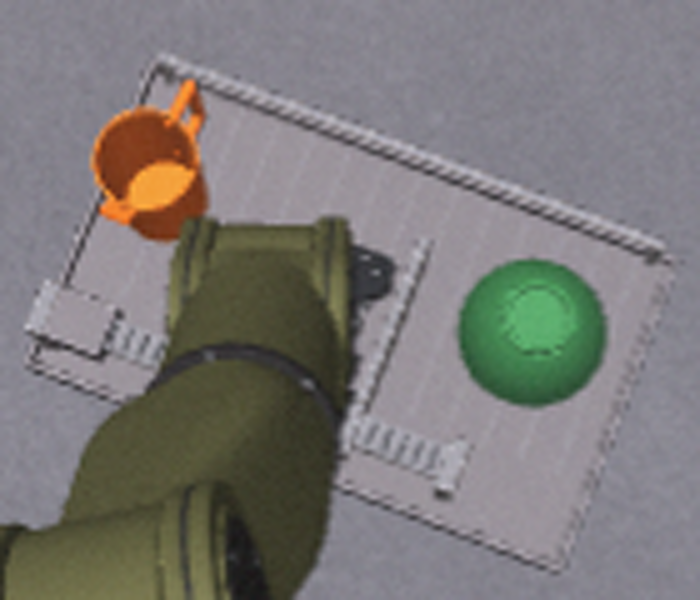

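```bash
python3 - <<'E'
from h import *
t=np.array([.55,.067,0])+.008*D; go([t[0],t[1],.116])
p=((187+.5)/5-.5+225,(280+.5)/5-.5+120); print(back("side",p,.137))
for k in (.551,.077),(.553,.0744): print(((proj("side",[*k,.137])-[225,120])*5))
E
```

```text
clock 3.7 pos [0.5532 0.0766 0.1519] yaw y -21.43 F [-1.   -0.33  0.23] tilt [ 0.002  0.001 -1.   ]
shift cm [-0.22  0.05  3.59] turn 0.07
[0.55144034 0.07272101 0.137     ]
[[183.05546242 275.26368614]]
[[186.25165842 276.61924427]]
```

```bash
python3 -m inch '[[1,[-0.2,0,1],0],[1,[-0.2,0,2.2],0],[1,[-0.2,0,3],0],[1,[-0.2,0,3.2],0],[1,[-0.2,0,3.2],0]]' 20; python3 -m inch '[[1,[0,0,0.3],0],[1,[0,0,0.6],0],[1,[0,0,0.6],0],[1,[0,0,0.6],0]]' 20
```

```text
clock: 4.2
tool_pos: [0.5517, 0.0738, 0.118]
eef_rot: [0.827, 0.563, -0.001, -0.0]
contact_force: [-0.3, 0.6, -0.0]
opening: 0.002
clock: 4.6
tool_pos: [0.5524, 0.0739, 0.1131]
eef_rot: [0.827, 0.563, 0.0, 0.0]
contact_force: [0.3, -0.1, 4.3]
opening: 0.002
```

```bash
python3 -m inch '[[1,[0,0,0.2],0],[1,[0,0,0.4],0],[1,[0,0,0.5],0],[1,[0,0,0.5],0]]' 20
python3 - <<'E'
from h import *
go([.5524,.0739,.1085])
im=viewer.snapshot("side"); crop("side",im,(225,120,110,110),5,"pics/side2z.png")
go([.5524,.0739,.1085])
E
```

```text
clock: 5.0
tool_pos: [0.5524, 0.0739, 0.1078]
eef_rot: [0.827, 0.563, 0.0, 0.0]
contact_force: [-0.2, -0.1, 5.7]
opening: 0.0
clock 5.0 pos [0.5524 0.0739 0.1078] yaw y -21.51 F [-0.17 -0.07  5.66] tilt [ 0.001  0.    -1.   ]
shift cm [-0.    0.   -0.07] turn -0.01
clock 5.05 pos [0.5524 0.0739 0.1079] yaw y -21.51 F [0.15 0.24 6.38] tilt [ 0.001  0.    -1.   ]
shift cm [-0.    0.   -0.06] turn -0.01
```

View pics/side2z.png

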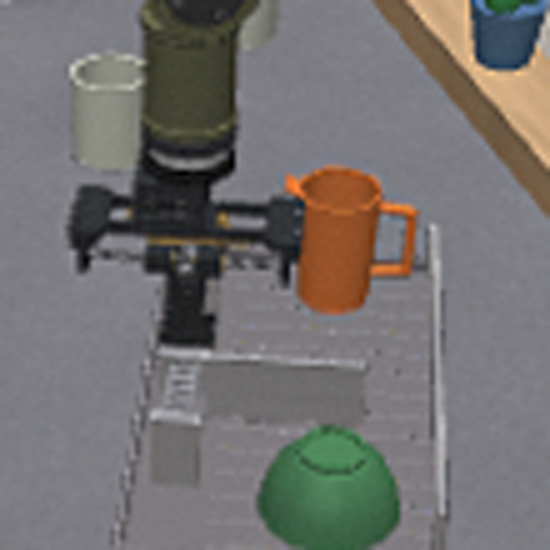

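```bash
python3 - <<'E'
from h import *
X=np.array([np.cos(np.radians(YAW)),np.sin(np.radians(YAW)),0]); T=np.array([.5524,.0739,0])
for s in (-.093,-.088,.088,.093):
    for z in (.1,.12,.14,.158,.18): print(s,z,((proj("side",T+s*X+[0,0,z])-[225,120])*5).round(0))
j=[back("top",((x+.5)/5-.5+180,(y+.5)/5-.5+95),.127) for x,y in ((148,160),)][0]; print("jug rim",j, "rack-rel to tcp: x",(j-T)@X,"y",(j-T)@D)
st=back("top",((112+.5)/5-.5+180,(337+.5)/5-.5+95),.081); print("stop face",(st-T)@X,(st-T)@D)
E
```

```text
-0.093 0.1 [[ 75. 306.]]
-0.093 0.12 [[ 75. 287.]]
-0.093 0.14 [[ 74. 267.]]
-0.093 0.158 [[ 74. 249.]]
-0.093 0.18 [[ 73. 226.]]
-0.088 0.1 [[ 81. 307.]]
-0.088 0.12 [[ 81. 287.]]
-0.088 0.14 [[ 80. 267.]]
-0.088 0.158 [[ 80. 249.]]
-0.088 0.18 [[ 79. 227.]]
0.088 0.1 [[290. 320.]]
0.088 0.12 [[291. 301.]]
0.088 0.14 [[292. 281.]]
0.088 0.158 [[293. 263.]]
0.088 0.18 [[295. 240.]]
0.093 0.1 [[296. 321.]]
0.093 0.12 [[297. 301.]]
0.093 0.14 [[299. 281.]]
0.093 0.158 [[300. 263.]]
0.093 0.18 [[301. 240.]]
jug rim [0.72787233 0.189631   0.127     ] rack-rel to tcp: x 0.12084698598363461 y 0.17198897704583466
stop face -0.0018088431285293999 0.1564507651585594
```

```bash
python3 -m inch '[[1,[0.3,0,0],0],[1,[0.6,0,0],0],[1,[0.9,0,0],0],[1,[1.2,0,0],0],[1,[1.6,0,0],0],[1,[2,0,0],0],[1,[2.4,0,0],0],[1,[2.8,0,0],0],[1,[3.2,0,0],0],[1,[3.6,0,0],0],[1,[4,0,0],0],[1,[4.4,0,0],0],[1,[4.8,0,0],0],[1,[5.2,0,0],0],[1,[5.6,0,0],0],[1,[6,0,0],0],[1,[6.4,0,0],0],[1,[6.7,0,0],0],[1,[7,0,0],0],[1,[7,0,0],0]]' 20
python3 - <<'E'
from h import *
go(np.array([.5524,.0739,.108])+.07*D)
for c,b in (("side",(225,100,110,110)),("top",(180,95,140,120))):
    im=viewer.snapshot(c); crop(c,im,b,5,f"pics/{c}3z.png")
E
```

```text
clock: 7.05
tool_pos: [0.5775, 0.1386, 0.1078]
eef_rot: [0.827, 0.563, -0.0, 0.0]
contact_force: [-1.2, -0.7, 6.6]
opening: 0.001
clock 7.05 pos [0.5775 0.1386 0.1078] yaw y -21.52 F [-1.17 -0.74  6.59] tilt [-0.    -0.001 -1.   ]
shift cm [ 0.06  0.03 -0.02] turn -0.02
```

View pics/side3z.png

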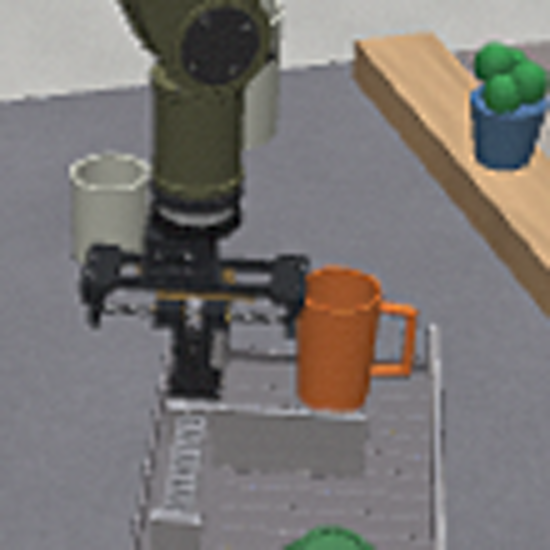

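View pics/top3z.png

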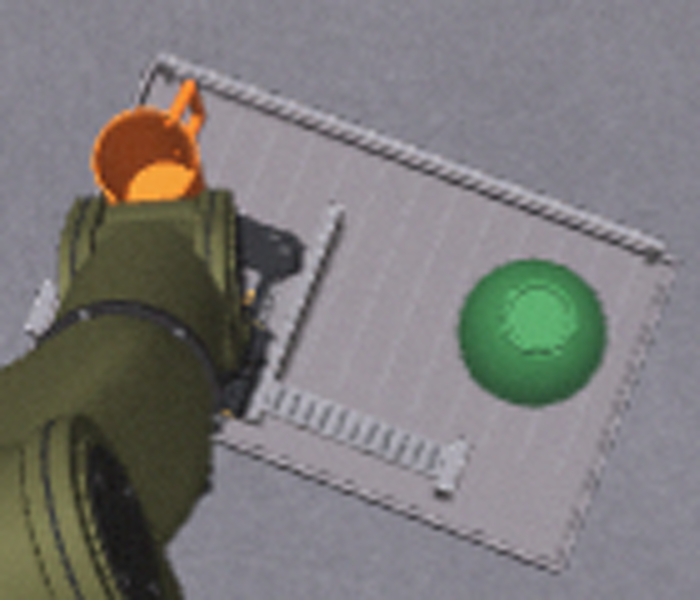

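```bash
python3 -m inch '[[1,[0.3,0,0],0],[1,[0.6,0,0],0],[1,[0.9,0,0],0],[1,[1.2,0,0],0],[1,[1.5,0,0],0],[1,[1.8,0,0],0],[1,[2.1,0,0],0],[1,[2.4,0,0],0],[1,[2.7,0,0],0],[1,[3,0,0],0],[1,[3,0,0],0]]' 20
python3 - <<'E'
from h import *
go(np.array([.5524,.0739,.108])+.10*D)
for c,b in (("side",(225,90,110,110)),):
    im=viewer.snapshot(c); crop(c,im,b,5,f"pics/{c}4z.png")
E
```

```text
clock: 8.25
tool_pos: [0.5884, 0.1665, 0.1078]
eef_rot: [0.827, 0.563, -0.001, 0.0]
contact_force: [-2.1, 0.0, 6.5]
opening: 0.003
clock 8.25 pos [0.5884 0.1665 0.1078] yaw y -21.51 F [-2.12  0.02  6.46] tilt [-0.001 -0.001 -1.   ]
shift cm [ 0.06  0.05 -0.02] turn -0.01
```

View pics/side4z.png

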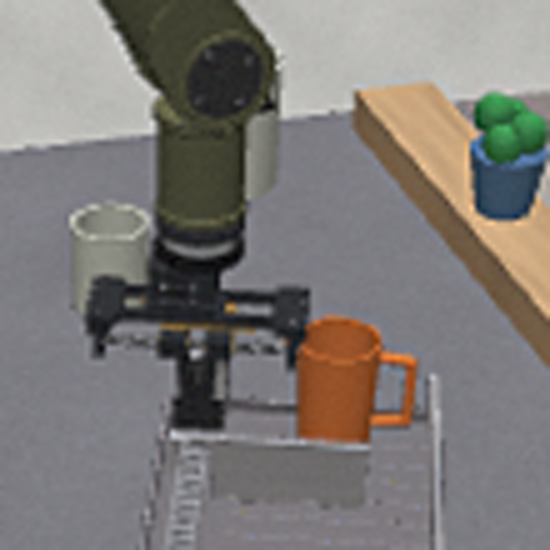

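```bash
python3 -m inch '[[1,[0.2,0,0],0],[1,[0.4,0,0],0],[1,[0.6,0,0],0],[1,[0.8,0,0],0],[1,[1,0,0],0],[1,[1,0,0],0]]' 20;  python3 - <<'E'
from h import *
go(np.array([.5524,.0739,.108])+.11*D)
E
```

```text
clock: 8.9
tool_pos: [0.5919, 0.1756, 0.1078]
eef_rot: [0.827, 0.563, -0.001, 0.0]
contact_force: [-1.8, -1.2, 5.0]
opening: 0.006
clock 8.9 pos [0.5919 0.1756 0.1078] yaw y -21.52 F [-1.75 -1.2   5.  ] tilt [-0.001 -0.001 -1.   ]
shift cm [ 0.09  0.05 -0.02] turn -0.02
```

```bash
python3 -m inch '[[1,[0.2,0,0],0],[1,[0.4,0,0],0],[1,[0.6,0,0],0],[1,[0.6,0,0],0]]' 20;  python3 - <<'E'
from h import *
go(np.array([.5524,.0739,.108])+.116*D)
im=viewer.snapshot("top"); crop("top",im,(180,95,140,120),5,f"pics/top5z.png")
im=viewer.snapshot("side"); crop("side",im,(225,90,110,110),5,f"pics/side5z.png")
E
```

```text
clock: 9.3
tool_pos: [0.594, 0.1812, 0.1077]
eef_rot: [0.827, 0.563, -0.001, 0.0]
contact_force: [-1.8, -0.7, 6.3]
opening: 0.006
clock 9.3 pos [0.594  0.1812 0.1077] yaw y -21.52 F [-1.76 -0.66  6.33] tilt [-0.001 -0.001 -1.   ]
shift cm [ 0.09  0.06 -0.03] turn -0.02
```

View pics/top5z.png

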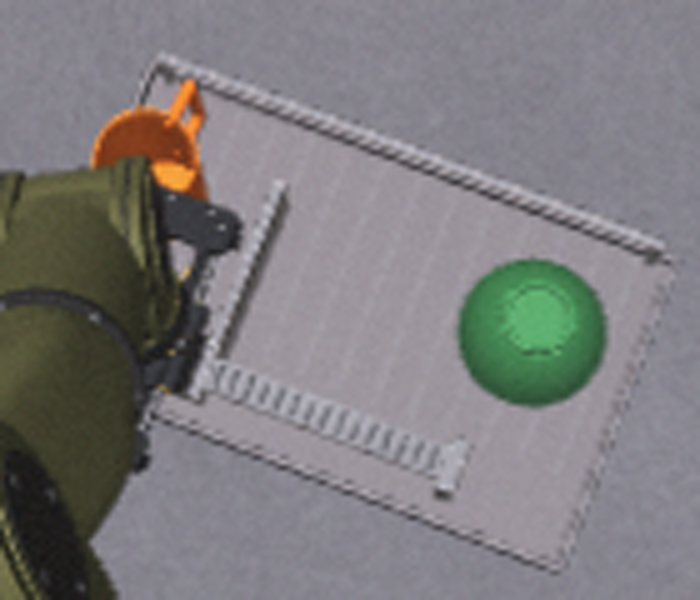

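View pics/side5z.png

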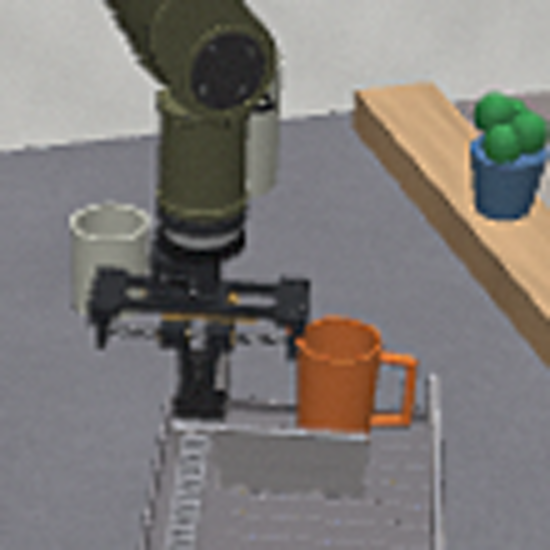

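```bash
python3 -m inch '[[1,[0.2,0,0],0],[1,[0.4,0,0],0],[1,[0.6,0,0],0],[1,[0.8,0,0],0],[1,[0.8,0,0],0]]' 20;  python3 - <<'E'
from h import *
go(np.array([.5524,.0739,.108])+.124*D)
E
```

```text
clock: 9.9
tool_pos: [0.597, 0.1886, 0.1077]
eef_rot: [0.827, 0.563, -0.001, 0.0]
contact_force: [-1.7, -1.9, 6.1]
opening: 0.002
clock 9.9 pos [0.597  0.1886 0.1077] yaw y -21.52 F [-1.71 -1.91  6.11] tilt [-0.001 -0.001 -1.   ]
shift cm [ 0.09  0.06 -0.03] turn -0.02
```

```bash
python3 -m inch '[[1,[0.2,0,0],0],[1,[0.4,0,0],0],[1,[0.6,0,0],0],[1,[0.6,0,0],0]]' 20;  python3 - <<'E'
from h import *
go(np.array([.5524,.0739,.108])+.130*D)
E
```

```text
clock: 10.3
tool_pos: [0.5991, 0.1943, 0.1077]
eef_rot: [0.827, 0.563, -0.001, 0.0]
contact_force: [-1.6, -0.8, 6.2]
opening: 0.002
clock 10.3 pos [0.5991 0.1943 0.1077] yaw y -21.52 F [-1.63 -0.81  6.19] tilt [-0.001 -0.001 -1.   ]
shift cm [ 0.09  0.06 -0.03] turn -0.02
```

```bash
python3 -m inch '[[1,[0.2,0,0],0],[1,[0.4,0,0],0],[1,[0.6,0,0],0],[1,[0.6,0,0],0]]' 20;  python3 - <<'E'
from h import *
go(np.array([.5524,.0739,.108])+.136*D)
im=viewer.snapshot("side"); crop("side",im,(225,90,110,110),5,f"pics/side6z.png")
im=viewer.snapshot("top"); crop("top",im,(180,95,140,120),5,f"pics/top6z.png")
E
```

```text
clock: 10.7
tool_pos: [0.6013, 0.1987, 0.1076]
eef_rot: [0.827, 0.562, -0.001, 0.001]
contact_force: [-1.8, -2.4, 5.9]
opening: 0.01
clock 10.7 pos [0.6013 0.1987 0.1076] yaw y -21.56 F [-1.84 -2.4   5.92] tilt [-0.002 -0.002 -1.   ]
shift cm [ 0.2   0.03 -0.04] turn -0.06
```

View pics/side6z.png

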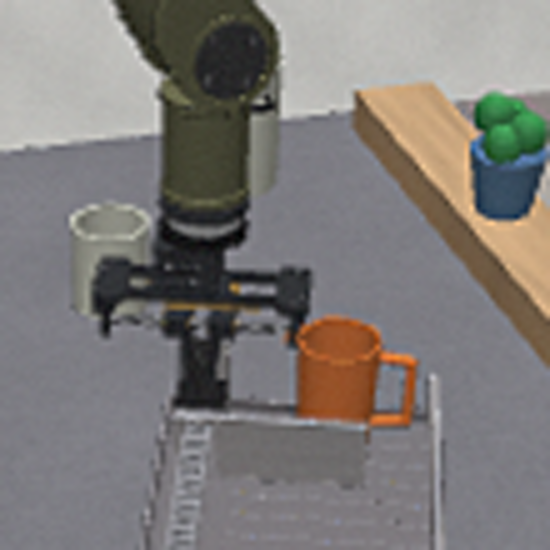

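View pics/top6z.png

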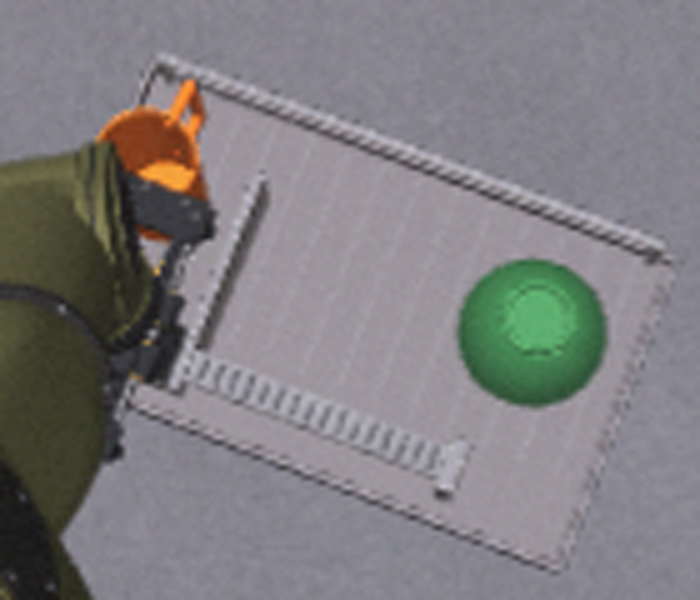

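```bash
python3 -m inch '[[1,[0.2,0,0],0],[1,[0.3,0,0],0],[1,[0.3,0,0],0]]' 20;  python3 - <<'E'
from h import *
go(np.array([.5524,.0739,.108])+.139*D)
E
```

```text
clock: 11.1
tool_pos: [0.6025, 0.2012, 0.1077]
eef_rot: [0.827, 0.562, -0.001, 0.001]
contact_force: [-1.2, -3.4, 6.4]
opening: 0.008
clock 11.1 pos [0.6025 0.2012 0.1077] yaw y -21.57 F [-1.21 -3.39  6.39] tilt [-0.001 -0.003 -1.   ]
shift cm [ 0.22 -0.   -0.03] turn -0.07
```

```bash
python3 -m inch '[[1,[0.2,0,0],0],[1,[0.4,0,0],0],[1,[0.4,0,0],0],[1,[0.4,0,0],0]]' 20;  python3 - <<'E'
from h import *
go(np.array([.5524,.0739,.108])+.143*D)
im=viewer.snapshot("side"); crop("side",im,(225,90,110,110),5,f"pics/side7z.png")
go(np.array([.5524,.0739,.108])+.143*D)
E
```

```text
clock: 11.5
tool_pos: [0.6043, 0.205, 0.1078]
eef_rot: [0.827, 0.562, -0.001, 0.001]
contact_force: [-2.0, -3.4, 6.8]
opening: 0.006
clock 11.5 pos [0.6043 0.205  0.1078] yaw y -21.57 F [-1.97 -3.35  6.8 ] tilt [-0.001 -0.002 -1.   ]
shift cm [ 0.21 -0.02 -0.02] turn -0.07
clock 11.55 pos [0.6042 0.2049 0.1078] yaw y -21.58 F [-1.07 -3.24  5.75] tilt [-0.001 -0.002 -1.   ]
shift cm [ 0.21 -0.02 -0.02] turn -0.08
```

View pics/side7z.png

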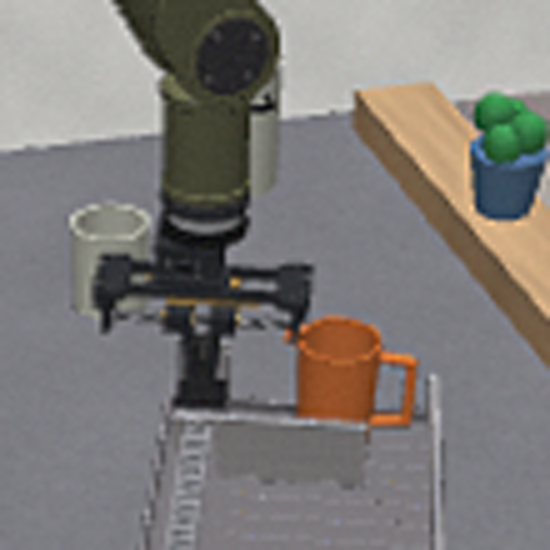

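```bash
python3 -m inch '[[1,[0.1,0,0],0],[1,[0.2,0,0],0],[1,[0.3,0,0],0],[1,[0.3,0,0],0]]' 20;  python3 - <<'E'
from h import *
go(np.array([.5524,.0739,.108])+.146*D)
a=cv2.imread("pics/side6z.png",0).astype(float);b=cv2.imread("pics/side7z.png",0).astype(float)
p=lambda i,y0,y1,x0,x1:np.float32(i[y0:y1,x0:x1])
print(cv2.phaseCorrelate(p(a,400,500,240,370),p(b,400,500,240,370)))
E
```

```text
clock: 11.95
tool_pos: [0.6043, 0.2051, 0.1078]
eef_rot: [0.827, 0.562, -0.003, 0.001]
contact_force: [-3.1, -7.6, 8.7]
opening: 0.004
clock 11.95 pos [0.6043 0.2051 0.1078] yaw y -21.64 F [-3.07 -7.55  8.74] tilt [-0.004 -0.006 -1.   ]
shift cm [ 0.49 -0.03 -0.03] turn -0.14
((0.4420405111564918, 0.004432933440007503), 0.9086988757098162)
```

```bash
python3 -m inch '[[1,[0.2,0,0],0],[1,[0.3,0,0],0],[1,[0.3,0,0],0],[1,[0.3,0,0],0]]' 20;  python3 - <<'E'
from h import *
go(np.array([.5524,.0739,.108])+.149*D)
im=viewer.snapshot("side"); crop("side",im,(225,90,110,110),5,f"pics/side8z.png")
a=cv2.imread("pics/side7z.png",0).astype(float);b=cv2.imread("pics/side8z.png",0).astype(float)
p=lambda i,y0,y1,x0,x1:np.float32(i[y0:y1,x0:x1])
print(cv2.phaseCorrelate(p(a,400,500,240,370),p(b,400,500,240,370)))
E
```

```text
clock: 12.35
tool_pos: [0.6043, 0.2052, 0.1077]
eef_rot: [0.828, 0.561, -0.005, 0.002]
contact_force: [-6.3, -11.2, 12.4]
opening: -0.0
clock 12.35 pos [0.6043 0.2052 0.1077] yaw y -21.72 F [ -6.31 -11.17  12.41] tilt [-0.006 -0.01  -1.   ]
shift cm [ 0.78 -0.02 -0.04] turn -0.22
((0.48302921332121684, -0.043807404394556215), 0.8912355721791585)
```

```bash
python3 -m inch '[[1,[-0.2,0,-0.3],0],[1,[-0.4,0,-0.7],0],[1,[-0.4,0,-1.1],0],[1,[-0.4,0,-1.5],0],[1,[-0.4,0,-1.6],0],[1,[-0.9,0,-1.6],0],[1,[-1.5,0,-1.7],0],[1,[-1.5,0,-1.7],0]]' 20;  python3 - <<'E'
from h import *
go(np.array([.5524,.0739,.108])+.134*D+[0,0,.017])
im=viewer.snapshot("side"); crop("side",im,(225,90,110,110),5,f"pics/side9z.png")
E
```

```text
clock: 13.2
tool_pos: [0.6011, 0.1981, 0.1249]
eef_rot: [0.827, 0.562, 0.0, -0.0]
contact_force: [-0.4, 0.3, -0.5]
opening: 0.008
clock 13.2 pos [0.6011 0.1981 0.1249] yaw y -21.55 F [-0.45  0.33 -0.49] tilt [ 0.  0. -1.]
shift cm [ 0.06  0.03 -0.01] turn -0.05
```

View pics/side9z.png

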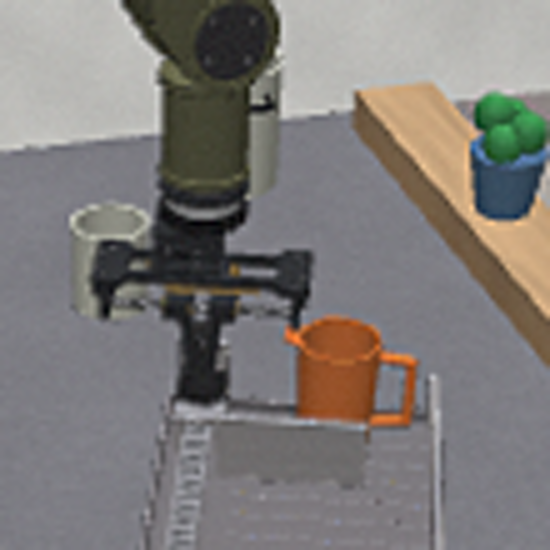

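```bash
python3 -m inch '[[1,[0,0,-2],0],[1,[0,0,-5],0],[1,[0,0,-9],0],[1,[0,0,-12],0],[1,[0,-2,-14],0],[1,[0,-5,-14],0],[1,[0,-8,-14],0],[1,[0,-11,-14],0],[1,[0,-13,-14],0],[1,[0,-13,-14],0],[1,[0,-13,-14],0]]' 20;  python3 - <<'E'
from h import *
go([0.5,.2,.26])
for c,b in (("side",(225,120,110,110)),("top",(180,95,140,120))):
    im=viewer.snapshot(c); crop(c,im,b,5,f"pics/{c}10z.png")
E
```

```text
clock: 14.35
tool_pos: [0.4809, 0.2467, 0.2651]
eef_rot: [0.826, 0.563, 0.001, 0.0]
contact_force: [-1.0, -0.3, 0.5]
opening: 0.006
clock 14.35 pos [0.4809 0.2467 0.2651] yaw y -21.46 F [-0.98 -0.34  0.51] tilt [ 0.002  0.001 -1.   ]
shift cm [-3.64  3.48  0.51] turn 0.04
```

View pics/side10z.png

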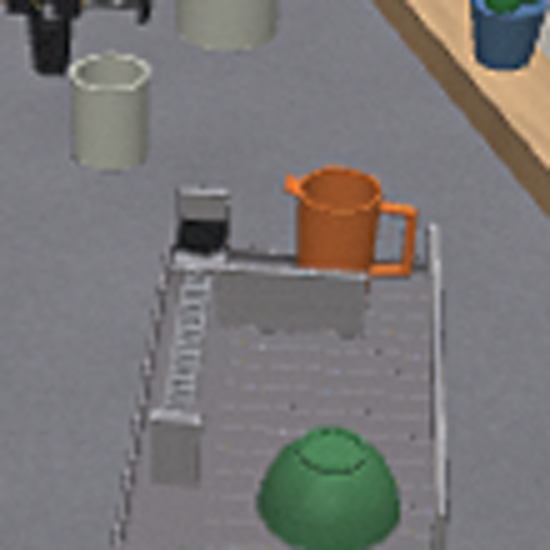

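View pics/top10z.png

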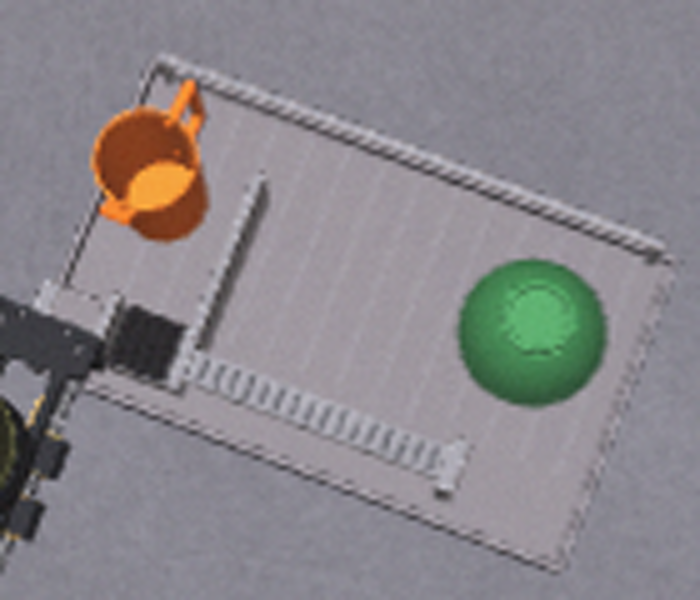

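```bash
python3 - <<'E'
from h import *
def tab(f,roi,off,z,c):
    g=cv2.imread(f).max(2); x,y,w,h=roi
    n,l,st,ce=cv2.connectedComponentsWithStats((g[y:y+h,x:x+w]<70).astype(np.uint8)); i=1+st[1:,4].argmax()
    u=(ce[i]+[x,y]+.5)/5-.5+off; return back(c,u,z)
a=tab("pics/side0z.png",(140,180,100,80),[225,140],.102,"side"); b=tab("pics/side10z.png",(160,205,90,60),[225,120],.102,"side")
X=np.array([D[1],-D[0],0]); print(a,b,(b-a)@D,(b-a)@X)
a2=tab("pics/top0z.png",(260,350,120,120),[180,95],.102,"top"); b2=tab("pics/top10z.png",(108,290,90,100),[180,95],.102,"top"); print(a2,b2,(b2-a2)@D,(b2-a2)@X)
t0=cv2.imread("pics/top0z.png",0);t1=cv2.imread("pics/top10z.png",0)
for n,(x,y,w,h) in dict(jug=(85,75,130,180),bowl=(450,250,170,170)).items(): print(n,cv2.phaseCorrelate(np.float32(t0[y:y+h,x:x+w]),np.float32(t1[y:y+h,x:x+w])))
E
```

```text
[0.54958095 0.06398664 0.102     ] [0.59819825 0.18548976 0.102     ] 0.130866932097389 0.0007033475437989503
[0.55134231 0.06998941 0.102     ] [0.59922939 0.19325732 0.102     ] 0.1322412996874619 -0.0006228562199650581
jug ((0.44966513731482394, -0.00573955172134788), 0.9594127903063111)
bowl ((-0.011503958967892913, -0.0012068738825803393), 0.8790415347063983)
```

```bash
python3 - <<'E'
from plant import r
print(r.finish_job())
E
```

```text
the job is handed in; nothing more can be done
None
```

The jaw is pushed fully home, and I handed the job in at about 14.5 s with the robot clear of everything. I closed the fingers, pressed the release tab about 8 mm down and kept it pressed while pushing the jaw towards the stop. At the stop I let the tab spring up, then lifted away.

**Jaw home:**
- At the stop, the TCP and the jaw stayed put while the push rose to about 13 N.
- Both cameras put the jaw's travel at about 131–132 mm, along the bar to within 1 mm. In the top picture the tab and upstand end right at the end stop.

**Tab up:** the last side picture appears to show the tab raised, and the tool force read about zero after lifting. I did not measure the tab's height separately.

**Bowl and jug:** neither shifted measurably in the top picture (less than 0.1 pixel). I did not measure the other items. The path kept clear of them.

**Disagreements:**
- The two cameras differed by about 6–8 mm on the tab's absolute position, but agreed on how far it moved.
- For most of the stroke the finger seems to have dragged the jaw by friction on the pressed tab. It slid up against the upstand only once the jaw had stopped.

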